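# Hang a bell flare in the free slot of the rack and shut the keeper

### The job

Hang the loose brass bell flare in the one empty slot of the wooden rack: slide its neck in from the front, with the flare under the board, to the back of the slot, and leave it hanging by its collar. Then slide the steel keeper comb fully shut by its tab. Do not disturb the two bells already hanging or the other things on the bench.

Things in the scene. Friction and masses are not known exactly. Their poses are not given: they have to be found in the camera images.
- rack: fixed wooden rack, 390 wide (y), 160 high. Origin on the bench below the middle slot's seat; +x goes from open front to back (rear posts from x=55). Top board 145 to 160 above the bench, front edge x=-60; open space below it down to a 12 base. Three 22 wide slots 105 apart, open at the front, end at x=+11. Two hold bells; under the empty one a flat 72 cork disc lies on the base. All mm
- slot0 (a point): seat of the slot at rack y = -105 mm: on the slot's centre line at the board's top surface, 60 mm in from the front edge, where a bell's neck axis belongs (the neck meets the slot's end 4 mm further in). A bell's rim and collar are both wider than a slot, so it enters only from the front. Axes as the rack's
- slot1 (a point): the same for the middle slot, y = 0
- slot2 (a point): the same for the slot at y = +105 mm
- keeper (a joint): travel in m of the steel keeper comb on the board, towards the rack's +y: 0 to 0.008 at the start (40 mm gaps before the slots: open), 0.045 at the stop = fully shut (teeth before the slots). Teeth: 10 mm thick before the front edge (rack x -71 to -61 mm), top level with the board; 5 mm flat arms beside the slots join them to a bar behind the slots. 1.5 N friction; stays where left
- keeper_tab (a point): grip point on the keeper's upright steel tab, 12 mm (rack x) by 14 mm (rack y), which stands from 160 to 210 mm above the bench; this point is on its axis at 190 mm and moves with the keeper. At travel 0 it lies at rack x = -66 mm, y = +180 mm. Axes as the rack's
- bell_stub (a point): loose brass bell flare standing on its rim before the rack, round, 182 mm tall, about 250 g. Heights above the rim: rim 84 mm wide at 0, narrowing to a straight neck 14 mm wide from 90 to 125; collar 30 mm wide from 125 to 133; plain stub for gripping, 16 mm wide, from 133 to 182. This point: on the axis in the stub, at 160; z up along the axis
- bell_collar (a point): the underside of the loose bell's collar, on its axis, 125 mm above its rim; when it hangs, this is at the board's top, 160 mm above the bench, and the rim hangs 35 mm above the bench
- hung1_collar (a point): underside of the collar, on the axis, of a hanging bell flare like the loose one; it hangs at the seat of one of the slots, its stub rising 57 mm above the board
- hung2_collar (a point): the same for the second hanging bell
- sprayer: bystander: clear spray bottle with a white head, 76 mm wide, 198 mm tall, origin at the centre of its foot
- tin: bystander: steel tin, 64 mm in diameter, 50 mm tall, origin at the centre of its foot
- cup: bystander: white plastic cup, 72 mm in diameter, 75 mm tall, origin at the centre of its foot
- bow: bystander: copper tube bow, a half circle about 125 mm wide and 30 mm high, lying flat; origin at the circle's centre on the bench

How it is judged (in metres and radians):
On the way:
1. the loose bell hangs by its collar at the back of a slot, with the keeper still open ((horizontal distance between bell_collar and slot0 below 0.014 m or horizontal distance between bell_collar and slot1 below 0.014 m or horizontal distance between bell_collar and slot2 below 0.014 m) and z of bell_collar in the frame of rack between 0.155 and 0.165 m and angle between bell_collar's own z axis and vertical below 0.12 rad and value of joint keeper below 0.025 m), for 0.2 s.
At the end, for the whole second after the job is handed in: The loose bell hangs upright within 7 degrees, in the slot that was empty, its axis within 14 mm of the slot's seat and its collar on the board within 5 mm; the two other bells still hang the same way in theirs; the keeper is shut, past 40 mm of its 45 mm ((horizontal distance between bell_collar and slot0 below 0.014 m or horizontal distance between bell_collar and slot1 below 0.014 m or horizontal distance between bell_collar and slot2 below 0.014 m) and z of bell_collar in the frame of rack between 0.155 and 0.165 m and angle between each of bell_collar, hung1_collar, hung2_collar's own z axis and vertical below 0.12 rad and (horizontal distance between hung1_collar and slot0 below 0.014 m or horizontal distance between hung1_collar and slot1 below 0.014 m or horizontal distance between hung1_collar and slot2 below 0.014 m) and z of hung1_collar in the frame of rack between 0.155 and 0.165 m and (horizontal distance between hung2_collar and slot0 below 0.014 m or horizontal distance between hung2_collar and slot1 below 0.014 m or horizontal distance between hung2_collar and slot2 below 0.014 m) and z of hung2_collar in the frame of rack between 0.155 and 0.165 m and value of joint keeper above 0.04 m); the robot touches nothing.
It fails at once if a bell that was already hanging is shifted more than 25 mm (distance of any of hung1_collar, hung2_collar from where it was at the start of the episode above 0.025 m).
It fails at once if a bystander on the bench is moved more than 30 mm (distance of any of sprayer, tin, cup, bow from where it was at the start of the episode above 0.03 m).
It also fails if it takes over 58 s, if anything falls off the work surface, if the arm or the gripper's body presses on something with over 40 N, if the wrist force passes 120 N, or if a joint passes its speed limit or range.

### The arm

A 6-joint arm with a two-finger parallel gripper is mounted at the origin on the work surface. World frame = base frame: x ahead of the robot, y to its left, z up, the work surface at z = 0. Lengths are in m, angles in degrees, forces in N, time in s.
With the tool pointing down it reaches from about 0.35 to 0.875 m from the base axis. Payload 4.2 kg.
Tool frame: the origin (TCP) lies on the centre line of the jaws, within the pads' length; the fingertips stand 11 mm ahead of it and the grasp point (between the pads) lies 8 mm behind it; y points along the fingers, z is the direction in which the jaws open and shut, and the axes are right-handed (so a half turn about y gives the same grasp; the last joint's range is limited). The gripper opens to 87 mm and grips with 3 to 60 N. Pads are 19 mm wide; open, the fingers measure 117 mm over their backs; the gripper's body (75 mm by 190 mm) begins 51 mm behind the grasp point.
Start: joints at [-54.511, 22.042, 0.453, 0, -68.411, -14.817], TCP at [0.221, -0.585, 0.201] pointing down, gripper open.
Joint ranges: [-179.83, 179.83], [-69.29, 118.12], [-61.27, 80.66], [-181.25, 117.63], [-171.15, -9.14], [-177.46, 177.46]. Speed limits (degrees/s): [159.86, 159.86, 180, 180, 180, 180].

### API

Orientations are given as a 3x3 rotation matrix whose columns are the frame's x, y, z axes.
In Python, from station import r, optics gives the robot as it stands. The module is installed in compiled form; this text tells all that it offers.
- The arm moves only by the tool step_arm, never from a script. Its argument "moves" is a list that holds one entry, the list of rows, each a list of 7 numbers: the turn, a rotation vector about the tool's x, y, z in rad, then the shift along the tool's x, y, z in cm, then the opening in per cent of the stroke, from 0 (shut) to 100 (fully open). A call has exactly 5 rows; each row is the pose to reach, as a shift and turn from the pose commanded when the call began, along the tool's axes at that moment; what a row does not reach only later rows make up. A row lasts 1/12 s, in which the tool goes at most 41.7 mm and 7.16 degrees, less where a joint would pass 70% of its speed; a pose out of reach is approached as far as the arm can. A call with a gripper value outside its range is refused whole. The fingers move at their own pace and stop on an object; the grip force is fixed at half the most. Time passes only in rows, so rows that repeat a pose let the fingers close, or fill a call up. It gives the time, the measured TCP pose, the force and the opening at its end, in the units of the state.
- r.sense(): the state, without advancing time (a new reading comes with each control period).
- optics.capture(name): name is "scene" or "top" or "wrist"; returns a dict with "image" (384x512x3 uint8, red, green, blue), "fov_y" (degrees; the focal length in pixels is half the picture's height over the tangent of half this angle, whatever the lens; pixels are square), "cx", "cy" (the principal point, pixels), "cam_to_world" (4x4, takes a point from camera to world coordinates). Camera axes: x right, y down, z forward; pixel columns grow to the right and rows downward; lengths in m; the calibration is good to about 2 mm. A picture is of the moment at which its call begins. There is no depth.
- r.finish_job(): hands the job in, once; it reports no verdict.
The state is a dict: "time_s": time; "joints": joint angles; "joint_velocities": joint speeds; "effort": joint torques, N m; "tcp_pos": TCP position; "ee_rot": TCP orientation; "wrist_force": force on the tool from outside, world axes, zero at the start; "moment": the same for the moment, N m; "gripper_width": opening from 0.0 (shut) to 1.0 (fully open).
Only numpy, scipy, OpenCV 4.12 (cv2) and the standard library are available. Lean on these libraries where they do the work, as an engineer would, in place of code of your own. Each camera call takes 0.05 s, during which the arm holds its last target.

## Working session

There is one attempt and no reset: what is moved stays moved. The work goes in short steps, Python scripts to look and compute and a tool call to move; the robot and the scene stay as the last step left them, time stands still between calls to the robot, and variables do not carry over. Pictures are saved under pics/ and viewed, and the job is handed in when it is done.

Besides the shell and the picture viewer there is one more tool, called after "Request:" by a JSON object that holds its "name" and its "arguments", one argument or row to a line. step_arm: Moves the arm, as the interface text tells. Its arguments: {"type":"object","properties":{"moves":{"type":"array"}},"required":["moves"]}

```bash
mkdir -p pics; python3 - <<'E'
from station import r, optics
import cv2, numpy as np, json
s=r.sense(); print({k:np.round(v,3).tolist() for k,v in s.items()})
for n in ["scene","top","wrist"]:
    c=optics.capture(n)
    cv2.imwrite(f"pics/{n}0.png",c["image"][:,:,::-1])
    print(n,c["fov_y"],c["cx"],c["cy"],np.round(c["cam_to_world"],3).tolist())
    np.savez(f"pics/{n}0.npz",**c)
E
```

```text
{'time_s': 0.0, 'joints': [-54.514, 22.09, 0.379, -0.028, -68.412, -14.818], 'joint_velocities': [-0.039, -0.066, 0.037, -0.058, 0.018, 0.017], 'effort': [-0.001, -39.066, 18.74, 4.22, 0.011, -0.0], 'tcp_pos': [0.22, -0.584, 0.2], 'ee_rot': [[0.936, -0.001, -0.353], [0.353, 0.002, 0.936], [-0.0, -1.0, 0.002]], 'wrist_force': [0.167, 0.793, -0.821], 'moment': [-0.018, 0.044, -0.006], 'gripper_width': 1.002}
scene 56.35050470314047 252.3317961265543 191.1709463992539 [[0.231, 0.749, -0.621, 1.234], [0.973, -0.184, 0.141, -0.158], [-0.009, -0.637, -0.771, 0.981], [0.0, 0.0, 0.0, 1.0]]
top 48.55235548977696 257.1795266501099 192.08645765888824 [[0.03, -0.995, 0.098, 0.398], [-0.999, -0.031, -0.009, 0.026], [0.012, -0.098, -0.995, 1.535], [0.0, 0.0, 0.0, 1.0]]
wrist 58.385023387333874 256.4243486411433 190.68414741860516 [[-0.353, 0.9, 0.255, 0.15], [0.936, 0.339, 0.098, -0.611], [0.002, 0.273, -0.962, 0.384], [0.0, 0.0, 0.0, 1.0]]
```

View pics/scene0.png

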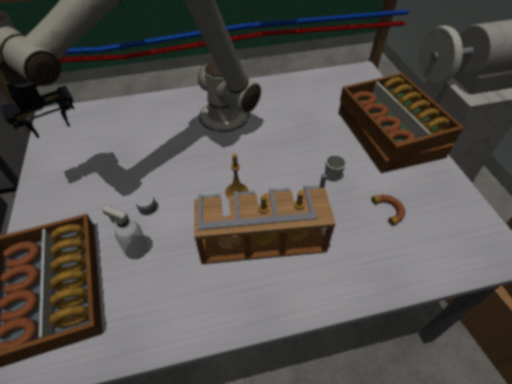

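View pics/top0.png

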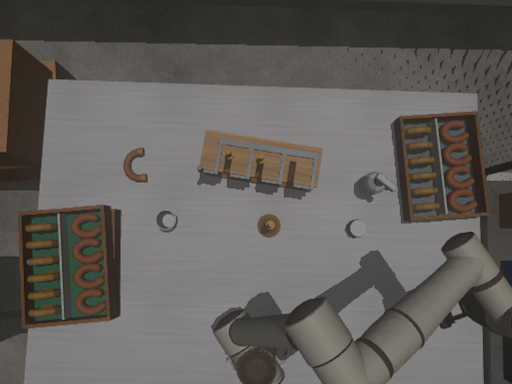

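View pics/wrist0.png

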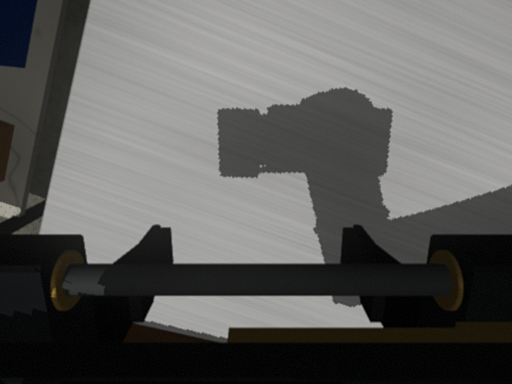

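```bash
python3 - <<'E'
import cv2
t=cv2.imread("pics/top0.png"); s=cv2.imread("pics/scene0.png")
cv2.imwrite("pics/topc.png",cv2.resize(t[120:250,190:335],None,fx=5,fy=4.6,interpolation=cv2.INTER_CUBIC) if 0 else cv2.resize(t[120:240,190:340],None,fx=5,fy=5,interpolation=cv2.INTER_CUBIC))
cv2.imwrite("pics/scenec.png",cv2.resize(s[145:265,185:345],None,fx=5,fy=5,interpolation=cv2.INTER_CUBIC))
E
```

```text
(no output)
```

View pics/topc.png

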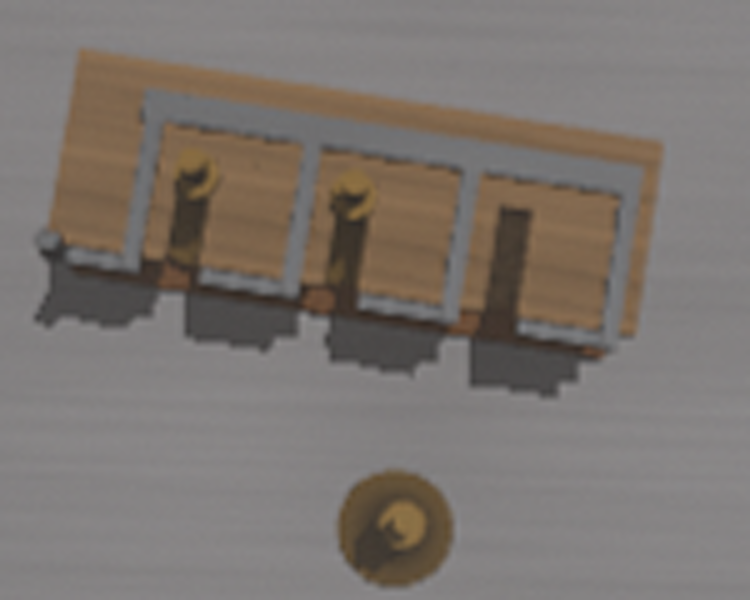

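View pics/scenec.png

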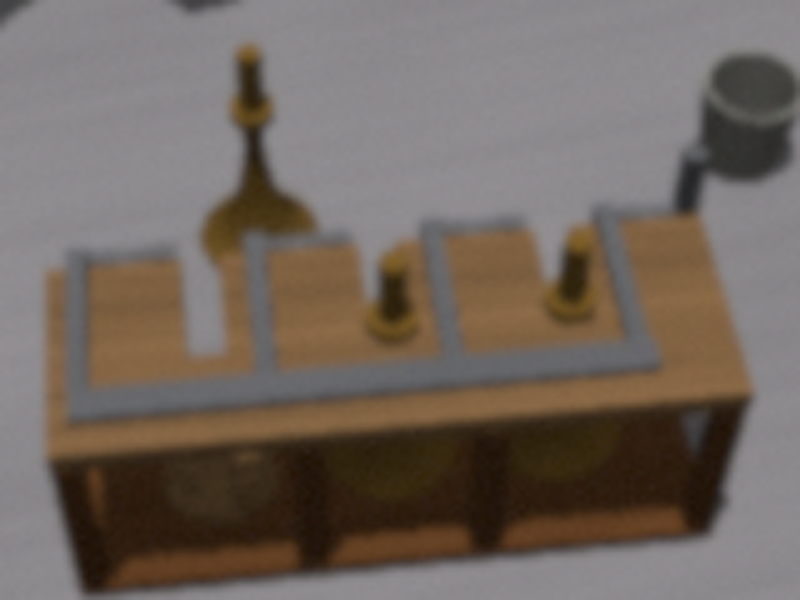

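```bash
cat > h.py <<'E'
import numpy as np
def load(n): return dict(np.load(f"pics/{n}.npz"))
def ray(c,u,v):
    f=192/np.tan(np.radians(c["fov_y"])/2)
    T=c["cam_to_world"]; d=T[:3,:3]@np.array([(u-c["cx"])/f,(v-c["cy"])/f,1]); return T[:3,3],d
def atz(c,u,v,z):
    o,d=ray(c,u,v); return o+d*(z-o[2])/d[2]
def proj(c,p):
    f=192/np.tan(np.radians(c["fov_y"])/2); T=c["cam_to_world"]
    q=T[:3,:3].T@(np.asarray(p)-T[:3,3]); return np.array([q[0]/q[2]*f+c["cx"],q[1]/q[2]*f+c["cy"]])
E
python3 - <<'E'
from h import *
from scipy.optimize import least_squares
T=load("top0"); S=load("scene0")
ct=lambda u,v:(190+(u+.5)/5-.5,120+(v+.5)/5-.5)
cs=lambda u,v:(185+(u+.5)/5-.5,145+(v+.5)/5-.5)
for n,p in dict(BL=(80,50),BR=(662,143),FL=(50,235),FR=(632,338),slotend=(515,208)).items(): print("top",n,np.round(atz(T,*ct(*p),.16),4))
for n,p in dict(BL=(752,398),BR=(50,458),FR=(47,270),slotend=(207,355)).items(): print("scene",n,np.round(atz(S,*cs(*p),.16),4))
print("stub top",atz(T,*ct(403,523),.182),atz(S,*cs(250,50),.182))
print("rim c",atz(T,*ct(396,527),0), "collar", atz(S,*cs(251,108),.129))
print("hung top", atz(T,*ct(198,163),.217),atz(S,*cs(578,240),.217), atz(T,*ct(354,185),.217),atz(S,*cs(395,260),.217))
print("tab top", atz(T,*ct(48,240),.21),atz(S,*cs(695,155),.21))
obs=[("T",(515,208),(.011,-.105,.16)),("S",(207,355),(.011,-.105,.16)),
("T",(198,163),(0,.105,.217)),("S",(578,240),(0,.105,.217)),("T",(354,185),(0,0,.217)),("S",(395,260),(0,0,.217)),
("T",(80,50),("D",.195,.16)),("T",(662,143),("D",-.195,.16)),("S",(752,398),("D",.195,.16)),("S",(50,458),("D",-.195,.16)),("T",(632,338),(-.06,-.195,.16))]
def res(p):
    c,s=np.cos(p[2]),np.sin(p[2]); o=[]
    for k,uv,q in obs:
        x=p[3] if q[0]=="D" else q[0]
        w=(p[0]+c*x-s*q[1],p[1]+s*x+c*q[1],q[2])
        C,f=(T,ct) if k=="T" else (S,cs)
        o+=list(proj(C,w)-np.array(f(*uv)))
    return np.array(o)
s=least_squares(res,[.6,0,-.15,.07],loss="soft_l1",f_scale=.5);p=s.x
print(p,np.degrees(p[2]));print(np.round(res(p).reshape(-1,2),2))
np.save("rack.npy",p)
E
```

```text
top BL [0.7349 0.1887 0.16  ]
top BR [ 0.6852 -0.1956  0.16  ]
top FL [0.6114 0.2031 0.16  ]
top FR [ 0.5557 -0.1779  0.16  ]
top slotend [ 0.6389 -0.0998  0.16  ]
scene BL [0.7413 0.1857 0.16  ]
scene BR [ 0.6885 -0.1958  0.16  ]
scene FR [ 0.5591 -0.1805  0.16  ]
scene slotend [ 0.6414 -0.1008  0.16  ]
stub top [ 0.43056767 -0.03111431  0.182     ] [ 0.43076495 -0.03196947  0.182     ]
rim c [ 0.4318714  -0.03379504  0.        ] collar [ 0.43038868 -0.03375689  0.129     ]
hung top [0.65114322 0.10504689 0.217     ] [0.65456454 0.10818346 0.217     ] [0.64029331 0.00676867 0.217     ] [0.64426503 0.00684366 0.217     ]
tab top [0.60044366 0.19779749 0.21      ] [0.60483215 0.19607543 0.21      ]
[ 0.64111601  0.00545185 -0.12889254  0.07120212] -7.3849984916925
[[ 0.07  0.11]
 [ 0.06 -0.86]
 [-1.4  -1.14]
 [ 0.49 -0.08]
 [ 0.43 -0.25]
 [-0.78 -0.78]
 [-0.27 -0.57]
 [ 0.47 -0.43]
 [ 0.73 -1.61]
 [-0.56 -0.46]
 [ 0.71 -0.25]]
```

```bash
cat >> h.py <<'E'
from scipy.spatial.transform import Rotation as Ro
YAW=np.load("rack.npy")[2]; O=np.load("rack.npy")[:2]
def rackp(x,y,z):
    c,s=np.cos(YAW),np.sin(YAW); return np.array([O[0]+c*x-s*y,O[1]+s*x+c*y,z])
def Rdown(yaw=None):
    yaw=YAW if yaw is None else yaw
    c,s=np.cos(yaw),np.sin(yaw); X=np.array([c,s,0]);Z=np.array([-s,c,0]); return np.stack([X,np.cross(Z,X)*-1,Z],1) if 0 else np.stack([X,np.cross(Z,X),Z],1)
def go(p,R=None):
    from station import r
    s=r.sense(); A=np.array(s["ee_rot"]); R=Rdown() if R is None else R
    d=A.T@(np.asarray(p)-s["tcp_pos"])*100; t=Ro.from_matrix(A.T@R).as_rotvec()
    print("t",round(s["time_s"],2),"tcp",np.round(s["tcp_pos"],4),"F",np.round(s["wrist_force"],1),"w",round(s["gripper_width"],3))
    print("turn",np.round(t,3),"shift",np.round(d,2))
E
python3 -c "
from h import *
print(Rdown()); go([.431,-.0325,.26])"
```

```text
[[ 0.99170485  0.          0.12853595]
 [-0.12853595  0.          0.99170485]
 [ 0.         -1.          0.        ]]
t 0.15 tcp [ 0.2205 -0.5843  0.2003] F [ 0.1 -0.6 -0.3] w 0.997
turn [-0.002  0.49  -0.   ] shift [39.17 -5.9  44.21]
```

Request:
{"name": "step_arm", "arguments": {
  "moves": [
    [[0,0.1,0,1.5,-2,1.5,60],[0,0.2,0,4,-4,4.5,60],[0,0.3,0,6.5,-5.9,7.5,60],[0,0.4,0,9,-5.9,10.5,60],[0,0.49,0,11.6,-5.9,13.5,60]]
  ]
}}

```text
time_s: 0.57
tcp_pos: [0.2821, -0.4164, 0.2613]
ee_rot: [[0.991, 0.002, 0.135], [-0.135, -0.002, 0.991], [0.002, -1.0, -0.001]]
wrist_force: [1.5, 0.8, -0.4]
gripper_width: 0.709
```

```bash
python3 -c "
from h import *
go([.431,-.0325,.26])"
```

```text
t 0.57 tcp [ 0.2821 -0.4164  0.2613] F [ 1.5  0.8 -0.4] w 0.709
turn [ 0.001 -0.006  0.002] shift [ 9.59  0.1  40.04]
```

Request:
{"name": "step_arm", "arguments": {
  "moves": [
    [[0,0,0,0.9,0,3.9,60],[0,0,0,1.9,0,7.8,60],[0,0,0,2.8,0,11.7,60],[0,0,0,3.7,0,15.6,60],[0,0,0,4.7,0,19.5,60]]
  ]
}}

```text
time_s: 0.98
tcp_pos: [0.3531, -0.2283, 0.2602]
ee_rot: [[0.992, 0.0, 0.129], [-0.129, 0.0, 0.992], [0.0, -1.0, 0.0]]
wrist_force: [1.5, -0.5, -0.4]
gripper_width: 0.603
```

Request:
{"name": "step_arm", "arguments": {
  "moves": [
    [[0,0,0,0.9,0,3.9,60],[0,0,0,1.9,0,7.8,60],[0,0,0,2.8,0,11.7,60],[0,0,0,3.4,0,14.0,60],[0,0,0,3.4,0,14.0,60]]
  ]
}}

```text
time_s: 1.4
tcp_pos: [0.4062, -0.0925, 0.2601]
ee_rot: [[0.992, 0.001, 0.124], [-0.124, 0.001, 0.992], [0.001, -1.0, 0.001]]
wrist_force: [0.1, -0.4, -0.6]
gripper_width: 0.599
```

```bash
python3 - <<'E'
from h import *
from station import optics
import cv2
go([.431,-.0325,.26])
for n in ["wrist","top"]:
    c=optics.capture(n); cv2.imwrite(f"pics/{n}1.png",c["image"][:,:,::-1]); np.savez(f"pics/{n}1.npz",**c)
E
```

```text
t 1.4 tcp [ 0.4062 -0.0925  0.2601] F [ 0.1 -0.4 -0.6] w 0.599
turn [-0.001  0.005  0.001] shift [1.72 0.01 6.26]
```

View pics/wrist1.png

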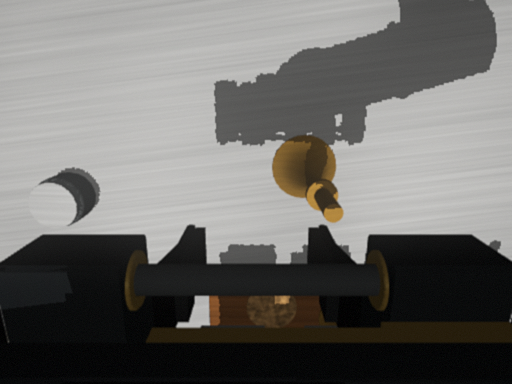

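View pics/top1.png

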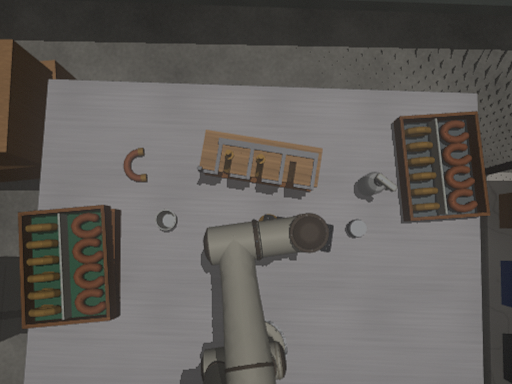

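```bash
python3 - <<'E'
from h import *
c=load("wrist1")
print(c["cam_to_world"][:3,3],atz(c,334,213,.182),atz(c,304,167,0),atz(c,322,194,.133))
E
```

```text
[ 0.33156182 -0.0835164   0.44340246] [ 0.43179902 -0.03285476  0.182     ] [ 0.4325851  -0.03279488  0.        ] [ 0.43023306 -0.03340318  0.133     ]
```

Request:
{"name": "step_arm", "arguments": {
  "moves": [
    [[0,0.005,0,0.6,0,2.2,60],[0,0.005,0,1.2,0,4.4,60],[0,0.005,0,1.75,0,6.2,60],[0,0.005,0,1.75,0,6.2,60],[0,0.005,0,1.75,0,6.2,60]]
  ]
}}

```text
time_s: 1.92
tcp_pos: [0.43, -0.0371, 0.2599]
ee_rot: [[0.991, -0.001, 0.134], [-0.134, -0.0, 0.991], [-0.001, -1.0, -0.0]]
wrist_force: [0.1, 1.0, 0.3]
gripper_width: 0.6
```

```bash
python3 - <<'E'
from h import *
go([.4315,-.033,.152])
E
```

```text
t 1.92 tcp [ 0.43   -0.0371  0.2599] F [0.1 1.  0.3] w 0.6
turn [ 0.    -0.006 -0.001] shift [ 0.1  10.78  0.43]
```

Request:
{"name": "step_arm", "arguments": {
  "moves": [
    [[0,-0.005,0,0.1,2.2,0.4,50],[0,-0.005,0,0.1,4.4,0.4,50],[0,-0.005,0,0.1,6.6,0.4,50],[0,-0.005,0,0.1,8.8,0.4,50],[0,-0.005,0,0.1,10.8,0.4,50]]
  ]
}}

```text
time_s: 2.33
tcp_pos: [0.4309, -0.0343, 0.151]
ee_rot: [[0.991, -0.001, 0.131], [-0.131, -0.0, 0.991], [-0.001, -1.0, -0.0]]
wrist_force: [-0.6, 0.0, 0.2]
gripper_width: 0.502
```

```bash
python3 - <<'E'
from h import *
from station import optics
import cv2
go([.4315,-.033,.152])
for n in ["wrist"]:
    c=optics.capture(n); cv2.imwrite(f"pics/{n}2.png",c["image"][:,:,::-1]); np.savez(f"pics/{n}2.npz",**c)
go([.4315,-.033,.152])
E
```

```text
t 2.33 tcp [ 0.4309 -0.0343  0.151 ] F [-0.6  0.   0.2] w 0.502
turn [ 0.    -0.003 -0.001] shift [ 0.05 -0.1   0.13]
t 2.38 tcp [ 0.428  -0.0345  0.1473] F [-1.5  0.2 -2.8] w 0.505
turn [ 0.002 -0.004 -0.009] shift [ 0.33 -0.47  0.2 ]
```

View pics/wrist2.png

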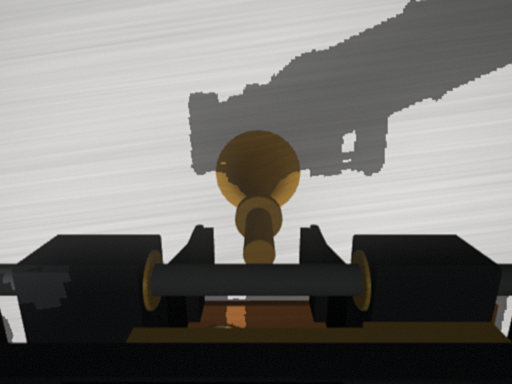

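Request:
{"name": "step_arm", "arguments": {
  "moves": [
    [[0,0,0,0,0,0,30],[0,0,0,0,0,0,10],[0,0,0,0,0,0,0],[0,0,0,0,0,0,0],[0,0,0,0,0,0,0]]
  ]
}}

```text
time_s: 2.8
tcp_pos: [0.4325, -0.0326, 0.1533]
ee_rot: [[0.992, 0.002, 0.129], [-0.129, 0.001, 0.992], [0.002, -1.0, 0.001]]
wrist_force: [0.1, -0.5, 0.2]
gripper_width: 0.206
```

Request:
{"name": "step_arm", "arguments": {
  "moves": [
    [[0,0,0,0,0,0,0],[0,0,0,0,0,0,0],[0,0,0,0,0,0,0],[0,0,0,0,0,0,0],[0,0,0,0,0,0,0]]
  ]
}}

```text
time_s: 3.22
tcp_pos: [0.4325, -0.0328, 0.1531]
ee_rot: [[0.992, 0.002, 0.128], [-0.128, -0.0, 0.992], [0.002, -1.0, -0.0]]
wrist_force: [-0.9, -0.9, 5.5]
gripper_width: 0.167
```

```bash
python3 - <<'E'
from h import *
go([.4315,-.033,.152])
print("slot0 seat",rackp(0,-.105,.16), "pre", rackp(-.13,-.105,0))
E
```

```text
t 3.22 tcp [ 0.4325 -0.0328  0.1531] F [-0.9 -0.9  5.5] w 0.167
turn [0.    0.    0.002] shift [-0.1   0.1  -0.03]
slot0 seat [ 0.62761973 -0.09867716  0.16      ] pre [ 0.4986981  -0.08196749  0.        ]
```

Request:
{"name": "step_arm", "arguments": {
  "moves": [
    [[0,0,0,0,-0.8,0,0],[0,0,0,0,-1.8,0,0],[0,0,0,0,-2.8,0,0],[0,0,0,0,-3.8,0,0],[0,0,0,0,-4.3,0,0]]
  ]
}}

```text
time_s: 3.63
tcp_pos: [0.4318, -0.0324, 0.1957]
ee_rot: [[0.992, 0.0, 0.129], [-0.129, 0.001, 0.992], [0.0, -1.0, 0.001]]
wrist_force: [0.3, -0.6, -2.3]
gripper_width: 0.165
```

```bash
python3 - <<'E'
from h import *
go(rackp(-.13,-.105,.196))
E
```

```text
t 3.63 tcp [ 0.4318 -0.0324  0.1957] F [ 0.3 -0.6 -2.3] w 0.165
turn [-0.001 -0.     0.   ] shift [ 7.28 -0.03 -4.06]
```

Request:
{"name": "step_arm", "arguments": {
  "moves": [
    [[0,0,0,1.2,0,-0.7,0],[0,0,0,3.0,0,-1.7,0],[0,0,0,4.8,0,-2.7,0],[0,0,0,6.5,0,-3.6,0],[0,0,0,7.3,0,-4.1,0]]
  ]
}}

```text
time_s: 4.05
tcp_pos: [0.5002, -0.0834, 0.1943]
ee_rot: [[0.992, -0.001, 0.13], [-0.13, 0.0, 0.992], [-0.001, -1.0, -0.0]]
wrist_force: [0.2, -0.1, -0.9]
gripper_width: 0.166
```

Request:
{"name": "step_arm", "arguments": {
  "moves": [
    [[0,0,0,0,0,0,0],[0,0,0,0,0,0,0],[0,0,0,0,0,0,0],[0,0,0,0,0,0,0],[0,0,0,0,0,0,0]]
  ]
}}

```text
time_s: 4.47
tcp_pos: [0.4985, -0.0823, 0.1953]
ee_rot: [[0.992, 0.0, 0.128], [-0.128, 0.0, 0.992], [0.0, -1.0, 0.0]]
wrist_force: [0.2, -0.2, -2.0]
gripper_width: 0.165
```

```bash
python3 - <<'E'
from h import *
from station import optics
import cv2
go(rackp(-.13,-.105,.196))
for n in ["wrist","scene","top"]:
    c=optics.capture(n); cv2.imwrite(f"pics/{n}3.png",c["image"][:,:,::-1]); np.savez(f"pics/{n}3.npz",**c)
s=cv2.imread("pics/scene3.png")
cv2.imwrite("pics/scene3c.png",cv2.resize(s[145:265,185:345],None,fx=5,fy=5,interpolation=cv2.INTER_CUBIC))
E
```

```text
t 4.47 tcp [ 0.4985 -0.0823  0.1953] F [ 0.2 -0.2 -2. ] w 0.165
turn [-0.  0.  0.] shift [ 0.02 -0.07  0.03]
```

View pics/wrist3.png

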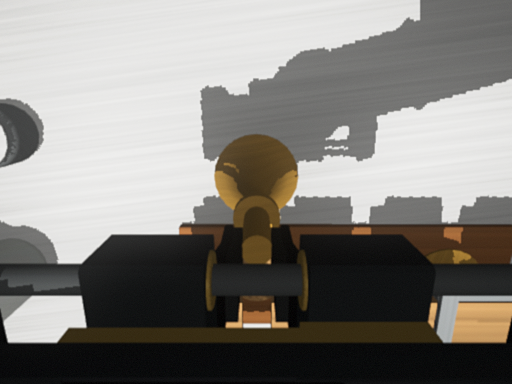

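View pics/scene3c.png

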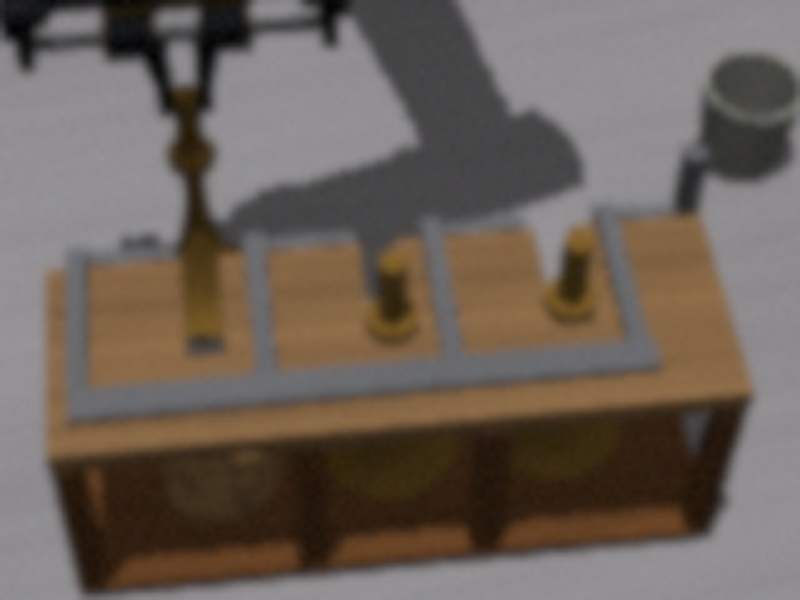

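```bash
python3 - <<'E'
from h import *
import cv2
S=load("scene3"); cs=lambda u,v:(185+(u+.5)/5-.5,145+(v+.5)/5-.5)
p=atz(S,*cs(190,155),.171); d=p[:2]-O; c,s=np.cos(YAW),np.sin(YAW)
print("collar world",p,"rack",c*d[0]+s*d[1],-s*d[0]+c*d[1])
p=atz(S,*cs(205,352),.16); d=p[:2]-O;print("slot end rack",c*d[0]+s*d[1],-s*d[0]+c*d[1])
p=atz(S,*cs(201,258),.16); d=p[:2]-O;print("slot front rack",c*d[0]+s*d[1],-s*d[0]+c*d[1])
w=cv2.imread("pics/wrist3.png"); cv2.imwrite("pics/wrist3c.png",cv2.resize(w[190:335,180:340],None,fx=4,fy=4))
E
```

```text
collar world [ 0.49975153 -0.08388173  0.171     ] rack -0.12870925866168778 -0.10676295816733515
slot end rack 0.01176895843507154 -0.10634403331756585
slot front rack -0.056457732443929314 -0.10481618117273978
```

View pics/wrist3c.png

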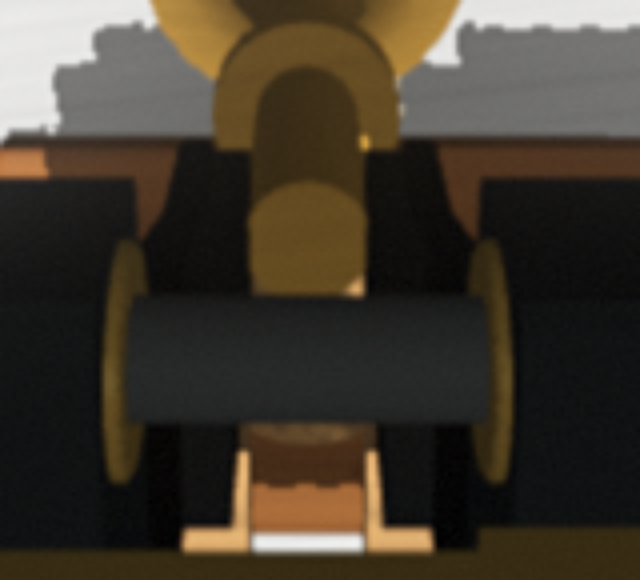

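Request:
{"name": "step_arm", "arguments": {
  "moves": [
    [[0,0,0,1,0,0,0],[0,0,0,2.3,0,0,0],[0,0,0,3.6,0,0,0],[0,0,0,5,0,0,0],[0,0,0,6,0,0,0]]
  ]
}}

```text
time_s: 5.03
tcp_pos: [0.5604, -0.0906, 0.1951]
ee_rot: [[0.992, 0.001, 0.129], [-0.129, -0.0, 0.992], [0.001, -1.0, -0.0]]
wrist_force: [-0.5, -0.2, -2.2]
gripper_width: 0.163
```

```bash
python3 - <<'E'
from h import *
from station import optics
import cv2
go(rackp(0,-.105,.196))
for n in ["scene"]:
    c=optics.capture(n); cv2.imwrite(f"pics/{n}4.png",c["image"][:,:,::-1]); np.savez(f"pics/{n}4.npz",**c)
s=cv2.imread("pics/scene4.png")
cv2.imwrite("pics/scene4c.png",cv2.resize(s[145:265,185:345],None,fx=5,fy=5,interpolation=cv2.INTER_CUBIC))
E
```

```text
t 5.03 tcp [ 0.5604 -0.0906  0.1951] F [-0.5 -0.2 -2.2] w 0.163
turn [ 0.    -0.     0.001] shift [ 6.77 -0.08  0.06]
```

View pics/scene4c.png

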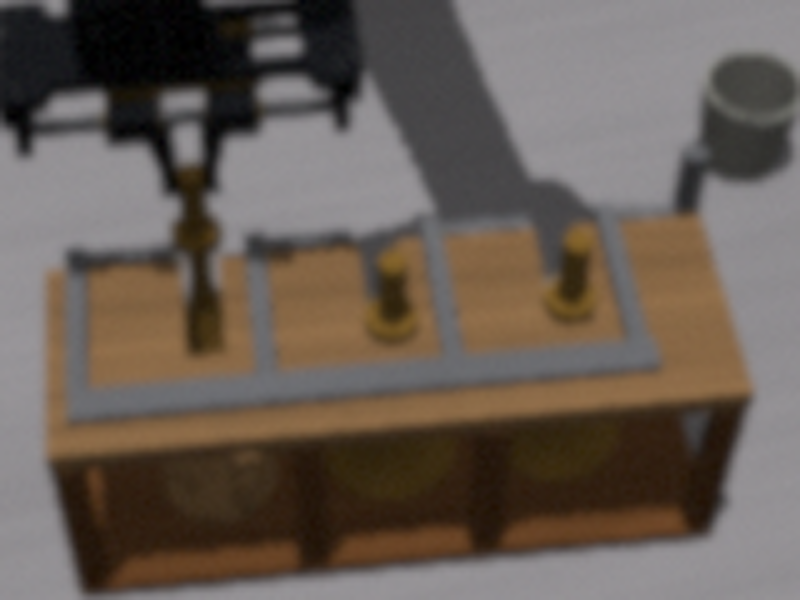

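Request:
{"name": "step_arm", "arguments": {
  "moves": [
    [[0,0,0,1,0,0,0],[0,0,0,2,0,0,0],[0,0,0,3,0,0,0],[0,0,0,4,0,0,0],[0,0,0,5,0,0,0]]
  ]
}}

```text
time_s: 5.5
tcp_pos: [0.6093, -0.097, 0.1953]
ee_rot: [[0.992, 0.001, 0.129], [-0.129, -0.0, 0.992], [0.001, -1.0, 0.0]]
wrist_force: [-0.0, -0.4, -2.5]
gripper_width: 0.161
```

```bash
python3 - <<'E'
from h import *
go(rackp(0,-.105,.196))
E
```

```text
t 5.5 tcp [ 0.6093 -0.097   0.1953] F [-0.  -0.4 -2.5] w 0.161
turn [-0.    -0.     0.001] shift [ 1.84 -0.07  0.07]
```

Request:
{"name": "step_arm", "arguments": {
  "moves": [
    [[0,0,0,0.6,0,0,0],[0,0,0,1.2,0,0.05,0],[0,0,0,1.8,0,0.05,0],[0,0,0,1.8,0,0.05,0],[0,0,0,1.8,0,0.05,0]]
  ]
}}

```text
time_s: 5.92
tcp_pos: [0.6262, -0.0987, 0.195]
ee_rot: [[0.992, 0.0, 0.129], [-0.129, 0.0, 0.992], [0.0, -1.0, 0.0]]
wrist_force: [-0.5, -0.9, -2.9]
gripper_width: 0.166
```

```bash
python3 - <<'E'
from h import *
from station import optics
import cv2
go(rackp(0,-.105,.188))
for n in ["scene"]:
    c=optics.capture(n); cv2.imwrite(f"pics/{n}5.png",c["image"][:,:,::-1]); np.savez(f"pics/{n}5.npz",**c)
s=cv2.imread("pics/scene5.png")
cv2.imwrite("pics/scene5c.png",cv2.resize(s[145:265,185:345],None,fx=5,fy=5,interpolation=cv2.INTER_CUBIC))
E
```

```text
t 5.92 tcp [ 0.6262 -0.0987  0.195 ] F [-0.5 -0.9 -2.9] w 0.166
turn [-0. -0.  0.] shift [0.14 0.7  0.02]
```

View pics/scene5c.png

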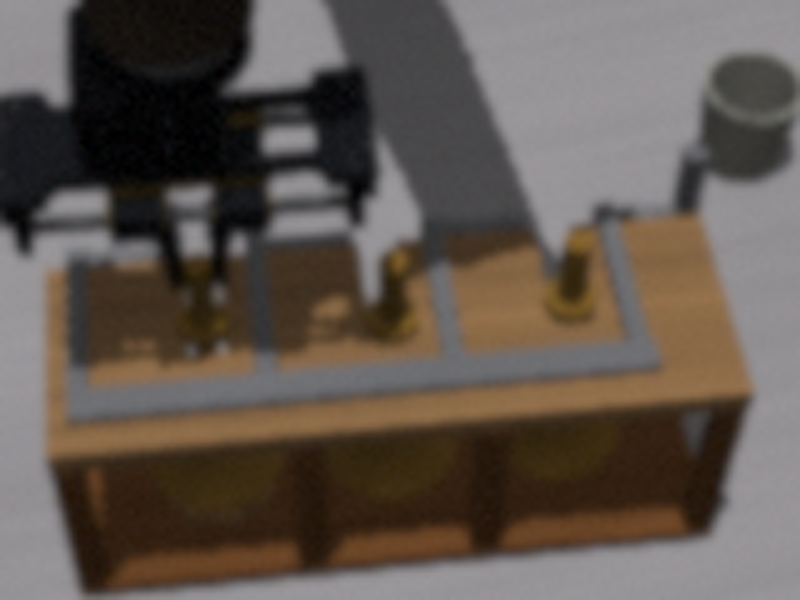

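Request:
{"name": "step_arm", "arguments": {
  "moves": [
    [[0,0,0,0.1,0.15,0,0],[0,0,0,0.2,0.3,0,0],[0,0,0,0.2,0.45,0,0],[0,0,0,0.2,0.6,0,0],[0,0,0,0.2,0.6,0,0]]
  ]
}}

```text
time_s: 6.38
tcp_pos: [0.6277, -0.0989, 0.1887]
ee_rot: [[0.992, -0.001, 0.129], [-0.129, 0.0, 0.992], [-0.001, -1.0, 0.0]]
wrist_force: [0.1, 0.5, -2.3]
gripper_width: 0.168
```

```bash
python3 - <<'E'
from h import *
go(rackp(0,-.105,.188))
E
```

```text
t 6.38 tcp [ 0.6277 -0.0989  0.1887] F [ 0.1  0.5 -2.3] w 0.168
turn [-0.    -0.    -0.001] shift [-0.01  0.07  0.02]
```

Still carrying the bell's weight (−2.3 N); lower a little further.

Request:
{"name": "step_arm", "arguments": {
  "moves": [
    [[0,0,0,0,0.05,0,0],[0,0,0,0,0.1,0,0],[0,0,0,0,0.1,0,0],[0,0,0,0,0.1,0,0],[0,0,0,0,0.1,0,0]]
  ]
}}

```text
time_s: 6.8
tcp_pos: [0.6281, -0.099, 0.1882]
ee_rot: [[0.992, 0.0, 0.129], [-0.129, 0.0, 0.992], [0.0, -1.0, 0.0]]
wrist_force: [0.2, 0.2, -2.0]
gripper_width: 0.165
```

Request:
{"name": "step_arm", "arguments": {
  "moves": [
    [[0,0,0,0,0.05,0,0],[0,0,0,0,0.1,0,0],[0,0,0,0,0.1,0,0],[0,0,0,0,0.1,0,0],[0,0,0,0,0.1,0,0]]
  ]
}}

```text
time_s: 7.22
tcp_pos: [0.6284, -0.0991, 0.1881]
ee_rot: [[0.992, 0.002, 0.129], [-0.129, -0.0, 0.992], [0.002, -1.0, -0.0]]
wrist_force: [-0.9, 0.6, 2.2]
gripper_width: 0.164
```

Request:
{"name": "step_arm", "arguments": {
  "moves": [
    [[0,0,0,0,0,0,25],[0,0,0,0,0,0,35],[0,0,0,0,0,0,40],[0,0,0,0,0,0,40],[0,0,0,0,0,0,40]]
  ]
}}

```text
time_s: 7.63
tcp_pos: [0.6278, -0.0989, 0.1867]
ee_rot: [[0.992, -0.001, 0.129], [-0.129, 0.0, 0.992], [-0.001, -1.0, -0.0]]
wrist_force: [0.1, -0.1, 0.4]
gripper_width: 0.385
```

Request:
{"name": "step_arm", "arguments": {
  "moves": [
    [[0,0,0,0,-1,0,40],[0,0,0,0,-2.5,0,40],[0,0,0,0,-4.5,0,40],[0,0,0,0,-6.5,0,40],[0,0,0,0,-8,0,40]]
  ]
}}

```text
time_s: 8.05
tcp_pos: [0.6286, -0.0992, 0.2699]
ee_rot: [[0.992, 0.003, 0.129], [-0.129, -0.001, 0.992], [0.003, -1.0, -0.0]]
wrist_force: [0.7, 0.1, -0.3]
gripper_width: 0.404
```

Request:
{"name": "step_arm", "arguments": {
  "moves": [
    [[0,0,0,-2,0,0,40],[0,0,0,-4.5,0,2,40],[0,0,0,-6.6,0,5,40],[0,0,0,-6.6,0,9,40],[0,0,0,-6.6,0,12,40]]
  ]
}}

```text
time_s: 8.47
tcp_pos: [0.5773, 0.0301, 0.269]
ee_rot: [[0.992, 0.003, 0.129], [-0.129, 0.001, 0.992], [0.002, -1.0, 0.001]]
wrist_force: [1.4, -0.9, 0.5]
gripper_width: 0.403
```

```bash
python3 - <<'E'
from h import *
from station import optics
import cv2
go(rackp(-.066,.15,.268))
for n in ["scene","wrist"]:
    c=optics.capture(n); cv2.imwrite(f"pics/{n}6.png",c["image"][:,:,::-1]); np.savez(f"pics/{n}6.npz",**c)
s=cv2.imread("pics/scene6.png")
cv2.imwrite("pics/scene6c.png",cv2.resize(s[145:265,185:345],None,fx=5,fy=5,interpolation=cv2.INTER_CUBIC))
E
```

```text
t 8.47 tcp [0.5773 0.0301 0.269 ] F [ 1.4 -0.9  0.5] w 0.403
turn [-0.001 -0.     0.002] shift [ 0.04  0.12 13.37]
```

View pics/scene6c.png

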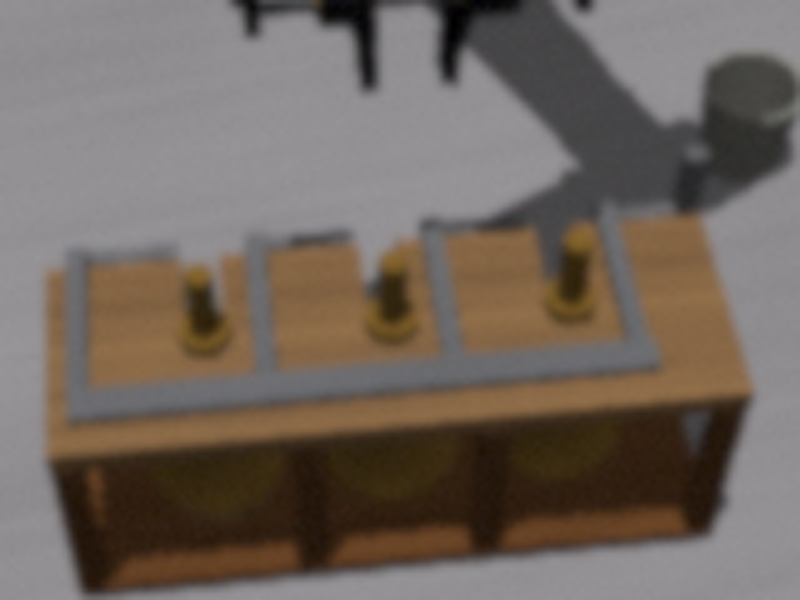

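View pics/wrist6.png

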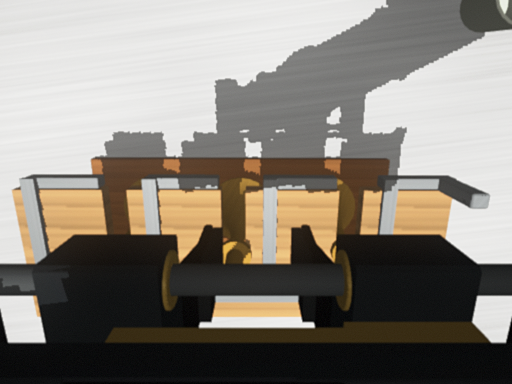

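```bash
python3 - <<'E'
from h import *
c=load("wrist6"); p=atz(c,480,202,.21); d=p[:2]-O; cc,s=np.cos(YAW),np.sin(YAW)
print(p,"rack",cc*d[0]+s*d[1],-s*d[0]+cc*d[1])
c=load("scene6"); cs=lambda u,v:(185+(u+.5)/5-.5,145+(v+.5)/5-.5)
for uv,z in [((693,155),.21),((203,270),.217),((395,255),.217),((578,235),.217)]:
    p=atz(c,*cs(*uv),z); d=p[:2]-O; print(uv,"rack",cc*d[0]+s*d[1],-s*d[0]+cc*d[1])
go(rackp(-.066,.186,.268))
E
```

```text
[0.60189857 0.19785276 0.21      ] rack -0.06362255721249946 0.18576406881785582
(693, 155) rack -0.060613903407495166 0.1832332442472554
(203, 270) rack -0.0017400480062156921 -0.1028890446557959
(395, 255) rack -0.0005355891630826124 0.002220040567257545
(578, 235) rack -0.003381805487359859 0.10428082509430849
t 8.57 tcp [0.5783 0.0321 0.2681] F [-0.2 -0.7 -0. ] w 0.399
turn [-0.001  0.004  0.002] shift [ 0.04  0.03 16.76]
```

Request:
{"name": "step_arm", "arguments": {
  "moves": [
    [[0,0,0,0,0,3,45],[0,0,0,0,0,7,45],[0,0,0,0.1,0,11,45],[0,0,0,0.1,0,14.5,45],[0,0,0,0.1,0,16.7,45]]
  ]
}}

```text
time_s: 8.98
tcp_pos: [0.6009, 0.1966, 0.2675]
ee_rot: [[0.992, 0.001, 0.127], [-0.127, 0.0, 0.992], [0.001, -1.0, 0.0]]
wrist_force: [0.7, -0.6, 0.5]
gripper_width: 0.448
```

Request:
{"name": "step_arm", "arguments": {
  "moves": [
    [[0,0,0,0,0,0,45],[0,0,0,0,0,0,45],[0,0,0,0,0,0,45],[0,0,0,0,0,0,45],[0,0,0,0,0,0,45]]
  ]
}}

```text
time_s: 9.4
tcp_pos: [0.6006, 0.1926, 0.2677]
ee_rot: [[0.991, 0.0, 0.13], [-0.13, 0.0, 0.991], [0.0, -1.0, 0.0]]
wrist_force: [-0.5, -0.7, -1.4]
gripper_width: 0.449
```

```bash
python3 - <<'E'
from h import *
from station import optics
import cv2
go(rackp(-.065,.185,.183))
for n in ["wrist"]:
    c=optics.capture(n); cv2.imwrite(f"pics/{n}7.png",c["image"][:,:,::-1]); np.savez(f"pics/{n}7.npz",**c)
E
```

```text
t 9.4 tcp [0.6006 0.1926 0.2677] F [-0.5 -0.7 -1.4] w 0.449
turn [-0.    -0.002  0.   ] shift [-0.08  8.47  0.46]
```

View pics/wrist7.png

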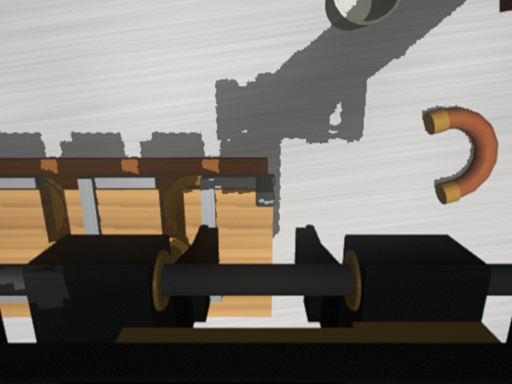

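Request:
{"name": "step_arm", "arguments": {
  "moves": [
    [[0,0,0,-0.1,1,0.4,45],[0,0,0,-0.1,3,0.4,45],[0,0,0,-0.1,5,0.4,45],[0,0,0,-0.1,7,0.4,45],[0,0,0,-0.1,8.4,0.4,45]]
  ]
}}

```text
time_s: 9.87
tcp_pos: [0.5988, 0.1975, 0.1804]
ee_rot: [[0.992, -0.003, 0.13], [-0.13, -0.001, 0.992], [-0.003, -1.0, -0.001]]
wrist_force: [0.1, 0.4, -0.3]
gripper_width: 0.444
```

```bash
python3 - <<'E'
from h import *
from station import optics
import cv2
go(rackp(-.065,.185,.183))
for n in ["wrist","scene"]:
    c=optics.capture(n); cv2.imwrite(f"pics/{n}8.png",c["image"][:,:,::-1]); np.savez(f"pics/{n}8.npz",**c)
s=cv2.imread("pics/scene8.png")
cv2.imwrite("pics/scene8c.png",cv2.resize(s[125:245,225:385],None,fx=5,fy=5,interpolation=cv2.INTER_CUBIC))
E
```

```text
t 9.87 tcp [0.5988 0.1975 0.1804] F [ 0.1  0.4 -0.3] w 0.444
turn [ 0.001 -0.001 -0.003] shift [ 0.16 -0.26  0.  ]
```

View pics/wrist8.png

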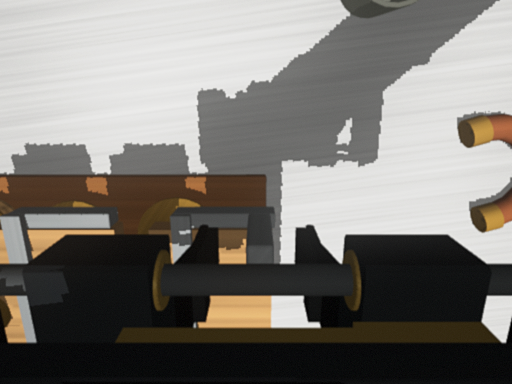

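View pics/scene8c.png

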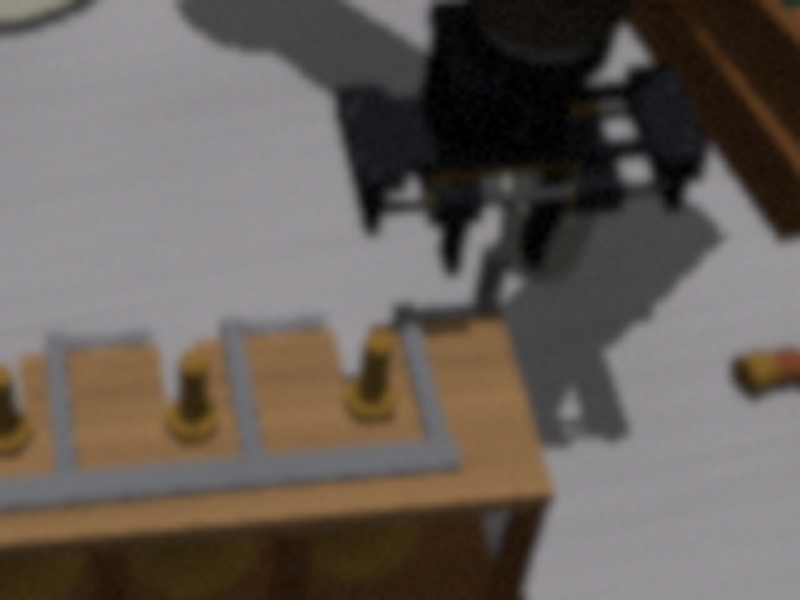

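Request:
{"name": "step_arm", "arguments": {
  "moves": [
    [[0,0,0,0.1,-0.1,0,30],[0,0,0,0.1,-0.1,0,20],[0,0,0,0.1,-0.1,0,10],[0,0,0,0.1,-0.1,0,0],[0,0,0,0.1,-0.1,0,0]]
  ]
}}

```text
time_s: 10.38
tcp_pos: [0.6014, 0.1983, 0.1851]
ee_rot: [[0.992, 0.002, 0.129], [-0.129, 0.001, 0.992], [0.001, -1.0, 0.001]]
wrist_force: [-0.3, 0.9, 1.6]
gripper_width: 0.154
```

Request:
{"name": "step_arm", "arguments": {
  "moves": [
    [[0,0,0,0,0,0,0],[0,0,0,0,0,0,0],[0,0,0,0,0,0,0],[0,0,0,0,0,0,0],[0,0,0,0,0,0,0]]
  ]
}}

```text
time_s: 10.8
tcp_pos: [0.6014, 0.1982, 0.185]
ee_rot: [[0.992, 0.001, 0.129], [-0.129, 0.001, 0.992], [0.001, -1.0, 0.001]]
wrist_force: [-0.0, 0.2, 4.8]
gripper_width: 0.148
```

```bash
python3 - <<'E'
from h import *
go(rackp(-.066,.225,.183))
E
```

```text
t 10.8 tcp [0.6014 0.1982 0.185 ] F [-0.   0.2  4.8] w 0.148
turn [-0.001 -0.     0.001] shift [-0.18  0.2   3.89]
```

Request:
{"name": "step_arm", "arguments": {
  "moves": [
    [[0,0,0,0,0,0.6,0],[0,0,0,0,0,1.3,0],[0,0,0,0,0,2.0,0],[0,0,0,0,0,2.7,0],[0,0,0,0,0,3.4,0]]
  ]
}}

```text
time_s: 11.22
tcp_pos: [0.6057, 0.2317, 0.185]
ee_rot: [[0.992, 0.001, 0.129], [-0.129, -0.001, 0.992], [0.001, -1.0, -0.001]]
wrist_force: [-1.5, -1.7, 5.7]
gripper_width: 0.143
```

Request:
{"name": "step_arm", "arguments": {
  "moves": [
    [[0,0,0,0,0,0.1,0],[0,0,0,0,0,0.2,0],[0,0,0,0,0,0.3,0],[0,0,0,0,0,0.3,0],[0,0,0,0,0,0.3,0]]
  ]
}}

```text
time_s: 11.63
tcp_pos: [0.6061, 0.235, 0.185]
ee_rot: [[0.992, 0.001, 0.128], [-0.128, -0.0, 0.992], [0.001, -1.0, -0.0]]
wrist_force: [-1.1, -0.6, 5.0]
gripper_width: 0.143
```

```bash
python3 - <<'E'
from h import *
go(rackp(-.066,.225,.183))
E
```

```text
t 11.63 tcp [0.6061 0.235  0.185 ] F [-1.1 -0.6  5. ] w 0.143
turn [0.    0.    0.001] shift [-0.18  0.2   0.18]
```

Request:
{"name": "step_arm", "arguments": {
  "moves": [
    [[0,0,0,0,0,0.1,0],[0,0,0,0,0,0.2,0],[0,0,0,0,0,0.3,0],[0,0,0,0,0,0.3,0],[0,0,0,0,0,0.3,0]]
  ]
}}

```text
time_s: 12.05
tcp_pos: [0.6063, 0.2366, 0.185]
ee_rot: [[0.992, 0.0, 0.129], [-0.129, -0.002, 0.992], [0.0, -1.0, -0.002]]
wrist_force: [-1.4, -3.9, 5.9]
gripper_width: 0.144
```

Request:
{"name": "step_arm", "arguments": {
  "moves": [
    [[0,0,0,0,0,0.1,0],[0,0,0,0,0,0.2,0],[0,0,0,0,0,0.2,0],[0,0,0,0,0,0.2,0],[0,0,0,0,0,0.2,0]]
  ]
}}

```text
time_s: 12.47
tcp_pos: [0.6063, 0.2367, 0.185]
ee_rot: [[0.992, -0.002, 0.129], [-0.129, -0.006, 0.992], [-0.001, -1.0, -0.006]]
wrist_force: [-0.1, -6.6, 6.0]
gripper_width: 0.149
```

Hard stop reached (no motion, force rising). Relax, release, lift.

Request:
{"name": "step_arm", "arguments": {
  "moves": [
    [[0,0,0,0,0,-0.15,0],[0,0,0,0,0,-0.25,20],[0,0,0,0,0,-0.25,30],[0,0,0,0,0,-0.25,40],[0,0,0,0,0,-0.25,40]]
  ]
}}

```text
time_s: 12.88
tcp_pos: [0.6057, 0.2374, 0.183]
ee_rot: [[0.992, -0.002, 0.129], [-0.129, -0.001, 0.992], [-0.002, -1.0, -0.001]]
wrist_force: [-0.4, 0.4, 1.0]
gripper_width: 0.339
```

Request:
{"name": "step_arm", "arguments": {
  "moves": [
    [[0,0,0,0,-1,0,40],[0,0,0,0,-2.5,0,40],[0,0,0,0,-5,0,40],[0,0,0,0,-7.5,0,40],[0,0,0,0,-9,0,40]]
  ]
}}

```text
time_s: 13.3
tcp_pos: [0.607, 0.2376, 0.2779]
ee_rot: [[0.992, 0.004, 0.128], [-0.128, 0.001, 0.992], [0.004, -1.0, 0.002]]
wrist_force: [0.8, 0.9, 1.5]
gripper_width: 0.403
```

Request:
{"name": "step_arm", "arguments": {
  "moves": [
    [[0,0,0,-2,0,0,40],[0,0,0,-5,0,0,40],[0,0,0,-8,0,0,40],[0,0,0,-10,0,0,40],[0,0,0,-10,0,0,40]]
  ]
}}

```text
time_s: 13.72
tcp_pos: [0.5041, 0.2504, 0.2758]
ee_rot: [[0.992, 0.0, 0.126], [-0.126, 0.001, 0.992], [0.0, -1.0, 0.001]]
wrist_force: [-0.8, -0.1, -0.9]
gripper_width: 0.401
```

```bash
python3 - <<'E'
from h import *
from station import optics
import cv2
go(rackp(-.065,.185,.183))
for n in ["scene","top"]:
    c=optics.capture(n); cv2.imwrite(f"pics/{n}9.png",c["image"][:,:,::-1]); np.savez(f"pics/{n}9.npz",**c)
s=cv2.imread("pics/scene9.png")
cv2.imwrite("pics/scene9c.png",cv2.resize(s[145:265,185:345],None,fx=5,fy=5,interpolation=cv2.INTER_CUBIC))
E
```

```text
t 13.72 tcp [0.5041 0.2504 0.2758] F [-0.8 -0.1 -0.9] w 0.401
turn [-0.001  0.002  0.   ] shift [10.23  9.28 -4.07]
```

View pics/scene9c.png

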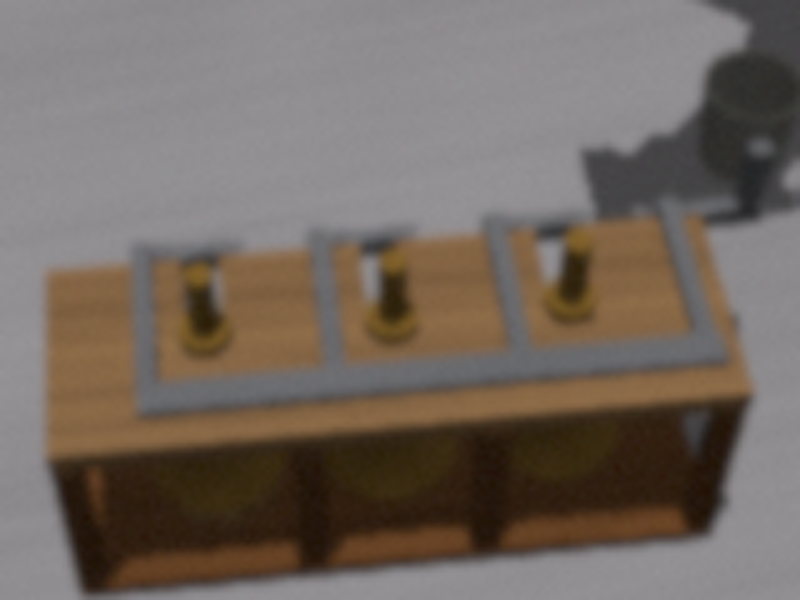

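View pics/top9.png

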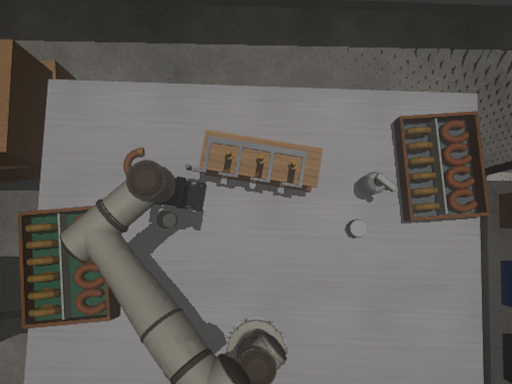

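```bash
python3 - <<'E'
from h import *
c=load("scene9"); cs=lambda u,v:(185+(u+.5)/5-.5,145+(v+.5)/5-.5); cc,s=np.cos(YAW),np.sin(YAW)
for uv,z in [((761,147),.21),((203,270),.217),((395,255),.217),((578,235),.217)]:
    p=atz(c,*cs(*uv),z); d=p[:2]-O; print(uv,"rack",cc*d[0]+s*d[1],-s*d[0]+cc*d[1])
from station import r
print(r.sense()["wrist_force"]); r.finish_job()
E
```

```text
(761, 147) rack -0.06232924306370029 0.22373514408094908
(203, 270) rack -0.0017400480062156921 -0.1028890446557959
(395, 255) rack -0.0005355891630826124 0.002220040567257545
(578, 235) rack -0.003381805487359859 0.10428082509430849
[ 0.76175518 -0.32607144  0.00980035]
the job is handed in; nothing more can be done
```

The loose bell now hangs in the slot that was empty (slot0), and the keeper is slid shut. I handed the job in at about 14 s of the 58 s allowed.

- **Bell:** I gripped it by the stub, slid it in from the front with its collar about 7 mm above the board, lowered it until it touched the board, and let go. In the last picture it stands upright, about 3 mm from the seat at the stub top. I did not measure the collar height on its own.
- **Other bells:** their pixel positions did not change between the pictures before and after I moved the keeper.
- **Keeper:** I pulled the tab to the stop, where it stopped moving while the force rose to about 7 N. The last picture puts the tab at rack y ≈ 224 mm, about 44 mm of travel. The teeth stand in front of all three slots.
- **Bystanders:** the sprayer, tin and cup look unmoved in the last top view. The arm hides part of the bow there, but I never touched it.
- **Robot:** it is clear of everything with near-zero wrist force.

The two cameras disagreed by up to about 4 mm on single points. This did not affect the fit, because I lined the bell up with the slot in the wrist picture.

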